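# Open the plate jar by its hidden rim latch

## Robot

A 6-joint arm with a two-finger parallel gripper is mounted at the origin on a cart in front of the work surface, level with it; the furniture and walls round the work are solid. World frame = base frame: x ahead of the robot, y to its left, z up, the work surface at z = 0. Lengths are in m, angles in degrees, forces in N, time in s.
With the tool pointing down it reaches from about 0.25 to 0.725 m from the base axis. Payload 9.7 kg.
Tool frame: the origin (TCP) lies midway between the tips of the shut fingers; the grasp point (between the pads) lies 19 mm behind it; z points along the fingers, y is the line along which they close (so a half turn about z gives the same grasp; the last joint's range is limited). The gripper opens to 85 mm and grips with 20 to 120 N. Pads are 22 mm wide; open, the fingers measure 114 mm over their backs; the gripper's body (76 mm by 85 mm) begins 54 mm behind the grasp point. The pads swing forward as they close: fully open they stand 13 mm farther back than shut.
Start: joints at [-72.594, 4.979, 10.078, 95.1, 0, 90], TCP at [0.165, -0.525, 0.231] pointing down, gripper open.
Joint ranges: [-179.16, 179.16], [-48.56, 103.87], [-65.8, 70.77], [-126.05, 130.52], [-82.76, 87.17], [-180, 180]. Speed limits (degrees/s): [127.2, 127.2, 147.25, 180, 180, 180].

## Interface

Orientations are given as [roll, pitch, yaw] about the fixed x, y, z axes, in that order (R = Rz(yaw) Ry(pitch) Rx(roll)).
In Python, from workcell import bot gives the robot as it stands.
- The arm moves only by the shell command python3 -m crank 'ROWS' [FORCE]. ROWS is JSON, a list of rows, each an object with "gripper": the finger opening in mm, from 0 to 85.4; "travel": the shift along the tool's x, y, z in mm, a list of three; "twist": the turn, a rotation vector about the tool's x, y, z in rad, a list of three. In form: [{"gripper": gripper, "travel": [tx, ty, tz], "twist": [rx, ry, rz]}, ...]. A call has 1 to 12 rows; each row shifts and turns the commanded pose from where the row before left it, along the tool's axes as they then stand; what a row does not reach is not made up. A row lasts 1/8 s, in which the tool goes at most 62.5 mm and 10.7 degrees, less where a joint would pass 70% of its speed; a pose out of reach is approached as far as the arm can. A call is refused whole if a number of a shift passes 62.5 or a number of a turn 0.188, either way. A call with a gripper value outside its range is refused whole. The fingers move at their own pace and stop on an object; FORCE is the grip in N (left out, the last holds). Time passes only in rows, so rows that do not move let the fingers close. It gives the time, the measured TCP pose, the force, the opening and the grip force at its end, in the units of the state.
- bot.get_obs(): the state, without advancing time (a new reading comes with each control period).
- bot.camera(name): name is "scene" or "top" or "wrist"; returns the picture (420x560x3 uint8, red, green, blue); there is no depth.
- bot.calibration(name): a dict with "vfov" (degrees; the focal length in pixels is half the picture's height over the tangent of half this angle, whatever the lens; pixels are square), "cx", "cy" (the principal point, pixels), "camera_from_world" (4x4, takes a point from world to camera coordinates). Camera axes: x right, y down, z forward; pixel columns grow to the right and rows downward; lengths in m; the calibration is good to about 2 mm. The wrist camera is an equidistant fisheye: a pixel r from the principal point sees the ray r / f radians off the axis. A picture is of the moment at which its call begins: read the wrist's pose just before it. calibration takes no time and is no camera call; for the wrist camera it gives the pose at the moment of the call.
- bot.job_done(): hands the job in; it is judged then, once.
The state is a dict: "time": time; "q": joint angles; "qd": joint speeds; "joint_efforts": joint torques, N m; "ee_pos": TCP position; "tcp_rot": TCP orientation; "wrist_force": force on the tool from outside, world axes, zero at the start; "torque": the same for the moment, N m; "opening": finger opening in m; "grasp_force": force on a finger pad.
Only numpy, scipy, OpenCV 4.12 (cv2) and the standard library are available. Lean on these libraries where they do the work, as an engineer would, in place of code of your own. Each camera call takes 0.05 s, during which the arm holds its last target. There are 200 camera calls.

## Task

Open the flip-top plate jar without gripping or forcing anything: run the closed fingertips lightly along the top edge of its round lid until you feel the release groove, press the key inside the groove right down so that the lid springs part-way up, then push the lid back with the outside of the fingers until it stands open past upright by itself. The jar stays standing where it is, and the beaker, the small bottle and the dish around it are left alone.

Things in the scene. Friction and masses are not known exactly. Their poses are not given: they have to be found in the camera images.
- jar: Round jar standing loose on the bench, about 2.3 kg with the culture dishes inside: clear body 132 mm in diameter, on it a screwed-on grey flip-top head (collar and lid). Origin: centre of its underside; z up. This pose does not tell at what angle the head is screwed on; the head does not turn or shift under light touches.
- jar_rim (a point): On the jar's axis, level with the closed lid's flat top edge (a ring of 50 to 76 mm radius), 96 mm above the underside. One release groove is cut down through this edge: 44 mm wide, 24 mm deep inward from the outside (back wall at 52 mm radius), open at top and outside. It is on the robot's side, within 60 degrees to either side of the edge's nearest (-x) point.
- jar_key (a joint): Release key, a grey pad 40 x 18 mm that fills the bottom of the groove, its top 8 mm below the lid's top edge. Value: its travel in m straight down, 0 at rest, 0.006 fully pressed (about 3 N to start, 5.5 N at the end); springs back. The lid is let go at about 0.004.
- jar_lid (a joint): Lid, grey disc of 152 mm, 14 mm thick, hinged exactly opposite the groove, 80 mm from the jar's axis and 8 mm below its top face; latch tongue and white cartridge stand 10 mm proud underneath. Angle in rad: 0 shut and latched; about 0.9 where the spring leaves it once let go (free edge 120 mm up); 1.57 upright; 1.92 stop. It stays where it is left; 1 to 3 N moves it.
- beaker: Clear glass beaker, 49 mm in diameter, 60 mm high, loose, to the left of the jar; origin at the centre of its underside. To be left alone.
- bottle: Small bottle with an orange screw cap, 44 mm in diameter, 88 mm high, loose, to the right of the jar; origin at the centre of its underside. To be left alone.
- dish: Covered culture dish, 90 mm in diameter, 15 mm high, loose, to the right of the jar, behind the bottle; origin at the centre of its underside. To be left alone.

How it is judged:
By the outcome, as a careful person would: the job done as asked, in the order asked, and still so for the second after the job is handed in, with the robot touching nothing.
It also fails if it takes over 54 s, if anything falls off the work surface, if the arm or the gripper's body presses on something with over 40 N, if the wrist force passes 120 N, or if a joint passes its speed limit or range.

## Working session

There is one attempt and no reset: what is moved stays moved. The work goes in short steps, Python scripts to look and compute and a shell command to move; the robot and the scene stay as the last step left them, time stands still between calls to the robot, and variables do not carry over. Pictures are saved under pics/ and viewed, at most 10 in all, crops included, and the job is handed in when it is done.

```bash
mkdir -p pics; python3 - <<'E'
from workcell import bot
import cv2, numpy as np
o=bot.get_obs()
for k,v in o.items(): print(k,v)
a=bot.camera("scene"); b=bot.camera("top")
cv2.imwrite("pics/s0.png",a[:,:,::-1]); cv2.imwrite("pics/t0.png",b[:,:,::-1])
for n in("scene","top","wrist"): print(n,bot.calibration(n))
E
```

```text
time 0.0
q [-7.25933841e+01  5.00937360e+00  1.00330401e+01  9.50988396e+01
  1.55378982e-04  9.00006891e+01]
qd [ 0.06406656 -0.00298797  0.07325742 -0.04911497  0.05535358 -0.06171332]
joint_efforts [-1.44079437e-03 -5.20392323e+01  4.64796066e+01  1.66853325e-02
 -6.60694172e-05 -2.81982757e-06]
ee_pos [ 0.16446355 -0.52458896  0.23058697]
tcp_rot [-1.79924827e+02 -1.54474683e-04  1.74059265e+01]
wrist_force [ 0.46549549 -0.118401    0.51208456]
torque [-0.05071284  0.02618229 -0.01982881]
grasp_force 0.0
opening 0.08543656586922448
scene {'vfov': 44.01529024038686, 'cx': 285.83376504804414, 'cy': 208.57775415414363, 'camera_from_world': array([[-0.63450805, -0.77269579, -0.01845923,  0.33249731],
       [-0.38293992,  0.33502147, -0.86088189,  0.2490138 ],
       [ 0.67138406, -0.53916772, -0.50846989,  0.6857884 ],
       [ 0.        ,  0.        ,  0.        ,  1.        ]])}
top {'vfov': 51.322778143511314, 'cx': 274.86382046829334, 'cy': 199.12276062857933, 'camera_from_world': array([[-0.00968612, -0.99930652, -0.03595353,  0.04117   ],
       [-0.98988564,  0.01467162, -0.14110693,  0.52935066],
       [ 0.14153658,  0.0342231 , -0.98934128,  0.85826899],
       [ 0.        ,  0.        ,  0.        ,  1.        ]])}
wrist {'vfov': 65.70646984690485, 'cx': 279.4412942470178, 'cy': 213.84485696068384, 'camera_from_world': array([[ 0.29867251, -0.9543539 , -0.00183644, -0.54922714],
       [-0.91778774, -0.28775535,  0.27361017, -0.03575694],
       [-0.26164938, -0.08003437, -0.96183892,  0.3795044 ],
       [ 0.        ,  0.        ,  0.        ,  1.        ]])}
```

View pics/t0.png

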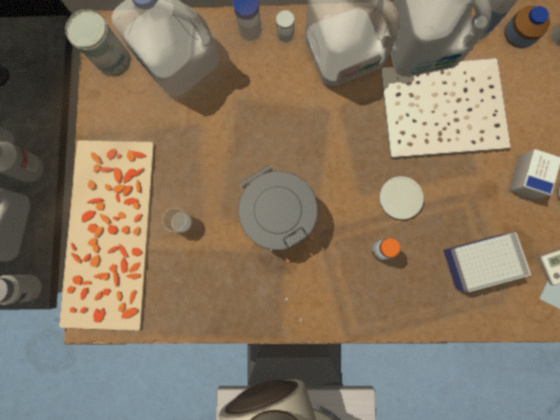

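View pics/s0.png

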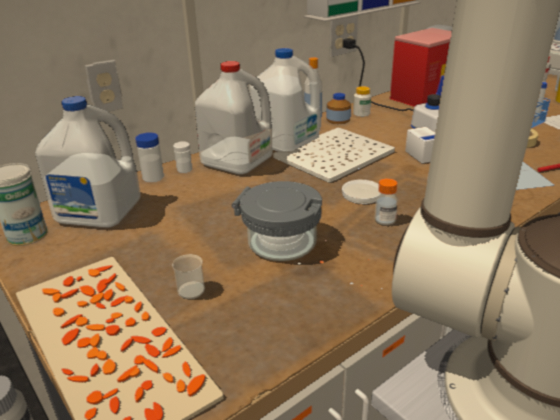

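The top view shows the lid centred at about (278,211), the groove and key at about (296,238), and the hinge lug opposite at about (257,178). The beaker is near (178,221), the bottle cap (390,248) and the dish (402,198). I'll compute positions and crop the lid.

```bash
cat > h.py <<'E'
import numpy as np
from workcell import bot
def ray(name,u,v,z):
    c=bot.calibration(name);T=c["camera_from_world"];f=210/np.tan(np.radians(c["vfov"]/2))
    d=T[:3,:3].T@np.array([(u-c["cx"])/f,(v-c["cy"])/f,1]);o=-T[:3,:3].T@T[:3,3]
    return o+d*(z-o[2])/d[2]
def proj(name,p):
    c=bot.calibration(name);T=c["camera_from_world"];f=210/np.tan(np.radians(c["vfov"]/2))
    q=T[:3,:3]@np.array(p)+T[:3,3]
    return np.array([c["cx"]+f*q[0]/q[2],c["cy"]+f*q[1]/q[2]])
E
python3 - <<'E'
from h import *
import cv2
for n,u,v,z in [("lid",278,211,.096),("groove",296,238,.09),("hinge",257,178,.088),("beaker",180,222,.03),("bottle",390,248,.085),("dish",402,198,.015)]:
    print(n,ray("top",u,v,z).round(4))
a=cv2.imread("pics/t0.png")[160:260,228:328]
cv2.imwrite("pics/t0c.png",cv2.resize(a,(600,600),interpolation=cv2.INTER_CUBIC))
E
```

```text
lid [0.4986 0.0269 0.096 ]
groove [ 0.447  -0.0066  0.09  ]
hinge [0.5649 0.0675 0.088 ]
beaker [0.4861 0.232  0.03  ]
bottle [ 0.4264 -0.1843  0.085 ]
dish [ 0.5316 -0.2296  0.015 ]
```

View pics/t0c.png

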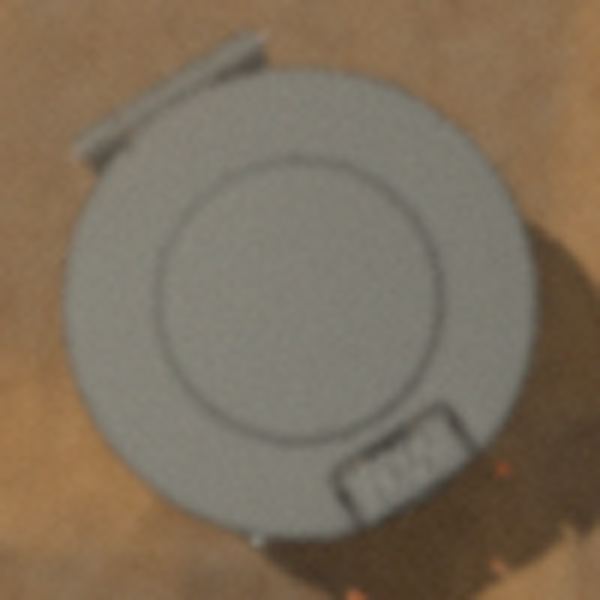

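```bash
cat >> h.py <<'E'
from scipy.spatial.transform import Rotation as Ro
import os
def R(): return Ro.from_euler('xyz',bot.get_obs()["tcp_rot"],degrees=True)
def goal(C,al,t,n,zc,phi):
    """TCP pose putting the tip's outer lower edge at groove coords (t,n), height zc; al,phi deg"""
    a=np.radians(al);f=np.radians(phi)
    nn=np.array([-np.cos(a),-np.sin(a),0]);tt=np.array([-np.sin(a),np.cos(a),0])
    G=Ro.from_euler('z',al,degrees=True)*Ro.from_euler('x',180,degrees=True)*Ro.from_rotvec([0,f,0])
    p=np.array([C[0],C[1],zc])+nn*n+tt*t+11e-3*G.as_matrix()[:,0]
    return p,G
def delta(p,G):
    r=R();o=bot.get_obs()
    print("twist",(r.inv()*G).as_rotvec().round(3),"travel(mm, now)",(r.inv().apply(p-o["ee_pos"])*1e3).round(1),"travel(mm, after twist)",(G.inv().apply(p-o["ee_pos"])*1e3).round(1),"F",o["wrist_force"].round(2))
E
python3 - <<'E'
from h import *
C=ray("top",228/1+301/6,160+304/6,.096);print("C",C.round(4))
for u,v,z in[(395,435,.096),(416,488,.096),(172,97,.09)]:
    d=ray("top",228+u/6,160+v/6,z)-C;print(np.hypot(*d[:2]).round(4),np.degrees(np.arctan2(d[1],d[0])).round(1))
p,G=goal(C,32.5,.040,.054,.130,0);print(p.round(4));delta(p,G)
G0=Ro.from_euler('z',32.5,degrees=True)*Ro.from_euler('x',180,degrees=True)
print((G0.inv().apply(p-bot.get_obs()["ee_pos"])*1e3).round(1))
E
```

```text
C [0.4992 0.0266 0.096 ]
0.0512 -145.2
0.0687 -148.8
0.0804 31.0
[0.4414 0.0372 0.13  ]
twist [-0.001 -0.    -0.263] travel(mm, now) [ 432.4 -453.1  101.2] travel(mm, after twist) [ 535.5 -325.   100.7] F [ 0.31  0.08 -0.33]
[ 535.5 -325.   100.7]
```

```bash
python3 -m crank '[{"gripper":0,"travel":[0,0,-10],"twist":[0,0,-0.13]},{"gripper":0,"travel":[0,0,-10],"twist":[0,0,-0.125]},{"gripper":0,"travel":[44,-27,0],"twist":[0,0,0]},{"gripper":0,"travel":[44,-27,0],"twist":[0,0,0]},{"gripper":0,"travel":[44,-27,0],"twist":[0,0,0]},{"gripper":0,"travel":[44,-27,0],"twist":[0,0,0]},{"gripper":0,"travel":[44,-27,0],"twist":[0,0,0]},{"gripper":0,"travel":[44,-27,0],"twist":[0,0,0]},{"gripper":0,"travel":[44,-27,0],"twist":[0,0,0]},{"gripper":0,"travel":[44,-27,0],"twist":[0,0,0]},{"gripper":0,"travel":[44,-27,0],"twist":[0,0,0]},{"gripper":0,"travel":[44,-27,0],"twist":[0,0,0]}]' 20
python3 - <<'E'
from h import *
import cv2
o=bot.get_obs();print(o["q"].round(1))
c=bot.calibration("wrist");print(c);cv2.imwrite("pics/w1.png",bot.camera("wrist")[:,:,::-1])
p,G=goal([.4992,.0266],32,.040,.054,.110,25);delta(p,G)
E
```

```text
time: 1.6
ee_pos: [0.3948, -0.0609, 0.2512]
tcp_rot: [180.0, -0.0, 32.0]
wrist_force: [1.3, -1.4, -0.6]
opening: -0.0003
grasp_force: 0.0
[ -8.8 -14.9  -6.1  98.7  -0.  139.2]
{'vfov': 65.70646984690485, 'cx': 279.4412942470178, 'cy': 213.84485696068384, 'camera_from_world': array([[ 5.29803743e-01, -8.48120252e-01, -1.76713283e-04,
        -2.60579637e-01],
       [-8.15773240e-01, -5.09654184e-01,  2.73434880e-01,
         2.49772718e-01],
       [-2.31995723e-01, -1.44722665e-01, -9.61890500e-01,
         4.80989132e-01],
       [ 0.00000000e+00,  0.00000000e+00,  0.00000000e+00,
         1.00000000e+00]])}
twist [-0.002  0.435  0.003] travel(mm, now) [ 87.1 -55.8 136.3] travel(mm, after twist) [ 21.5 -56.4 160.1] F [-1.43  2.71 -0.73]
```

View pics/w1.png

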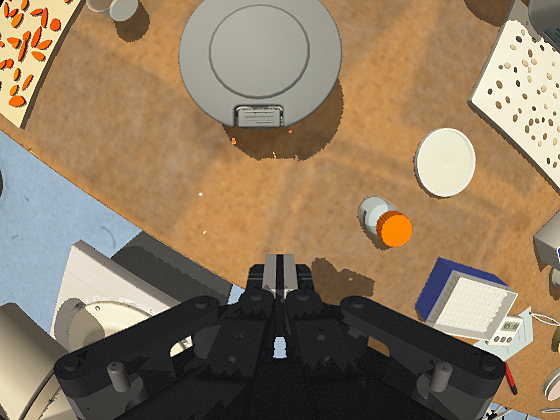

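The wrist view shows the groove with corners at about (235,106), (283,106), (236,127), (282,127), and the lid edge at left (179,50) and right (341,50). The bottle, dish and beaker are well clear of the path.

```bash
cat >> h.py <<'E'
def fray(u,v,z):
    c=bot.calibration("wrist");T=c["camera_from_world"];f=210/np.tan(np.radians(c["vfov"]/2))
    x=np.array([u-c["cx"],v-c["cy"]]);r=np.hypot(*x);th=r/f
    d=T[:3,:3].T@np.array([*(x/r*np.sin(th)),np.cos(th)]);o=-T[:3,:3].T@T[:3,3]
    return o+d*(z-o[2])/d[2]
E
python3 - <<'E'
from h import *
from scipy.optimize import least_squares
P=np.array([fray(u,v,.096)[:2] for u,v in[(179,50),(341,50),(190,90),(331,90),(215,117),(305,117)]])
s=least_squares(lambda c:np.hypot(*(P-c[:2]).T)-c[2],[.5,.027,.076]);C=s.x;print(C.round(4),s.fun.round(4))
for u,v,z in[(235,106,.096),(283,106,.096),(236,127,.096),(282,127,.096),(259,106,.096),(259,117,.088)]:
    d=fray(u,v,z)[:2]-C[:2];print(np.hypot(*d).round(4),np.degrees(np.arctan2(-d[1],-d[0])).round(1))
E
```

```text
[0.5045 0.0329 0.0747] [ 0.0009 -0.0006 -0.001   0.0002 -0.0002  0.0007]
0.0573 9.2
0.0574 53.8
0.0753 15.5
0.0754 47.8
0.0532 31.7
0.0632 31.2
```

```bash
python3 - <<'E'
from h import *
o=bot.get_obs();print(o["time"],o["ee_pos"].round(4),o["tcp_rot"].round(2),o["qd"].round(2))
T=bot.calibration("wrist")["camera_from_world"];print((-T[:3,:3].T@T[:3,3]).round(4))
T2=np.array([[5.29803743e-01,-8.48120252e-01,-1.76713283e-04,-2.60579637e-01],[-8.15773240e-01,-5.09654184e-01,2.73434880e-01,2.49772718e-01],[-2.31995723e-01,-1.44722665e-01,-9.61890500e-01,4.80989132e-01]])
print((-T2[:3,:3].T@T2[:3,3]).round(4))
E
```

```text
1.65 [ 0.3966 -0.0568  0.2507] [-1.7991e+02 -9.0000e-02  3.2190e+01] [ -6.16  -0.71  -0.92   0.55  -0.85 -10.22]
[ 0.4551 -0.0201  0.394 ]
[ 0.4534 -0.0241  0.3943]
```

```bash
python3 -m crank '[{"gripper":0,"travel":[0,0,20],"twist":[0,0.145,0]},{"gripper":0,"travel":[0,-15,20],"twist":[0,0.145,0]},{"gripper":0,"travel":[0,-15,20],"twist":[0,0.145,0]},{"gripper":0,"travel":[0,0,0],"twist":[0,0,0]},{"gripper":0,"travel":[0,0,0],"twist":[0,0,0]}]'
python3 - <<'E'
from h import *
p,G=goal([.501,.028],31.5,.040,.053,.108,25);delta(p,G)
E
```

```text
time: 2.28
ee_pos: [0.3865, -0.0333, 0.194]
tcp_rot: [179.9, -24.9, 32.0]
wrist_force: [-0.0, -0.1, 0.5]
opening: 0.0
grasp_force: 0.0
twist [-0.002  0.002  0.009] travel(mm, now) [ 44.6 -31.9 110.3] travel(mm, after twist) [ 44.1 -32.5 110.3] F [-0.04 -0.08  0.55]
```

```bash
python3 -m crank '[{"gripper":0,"travel":[15,-11,25],"twist":[0,0,0]},{"gripper":0,"travel":[15,-11,30],"twist":[0,0,0]},{"gripper":0,"travel":[14,-10,30],"twist":[0,0,0]},{"gripper":0,"travel":[0,0,15],"twist":[0,0,0.009]},{"gripper":0,"travel":[0,0,10],"twist":[0,0,0]},{"gripper":0,"travel":[0,0,0],"twist":[0,0,0]},{"gripper":0,"travel":[0,0,0],"twist":[0,0,0]}]'
python3 - <<'E'
from h import *
p,G=goal([.501,.028],31.5,.040,.053,.096,25);delta(p,G)
E
```

```text
time: 3.15
ee_pos: [0.4423, 0.0397, 0.112]
tcp_rot: [-179.8, -25.0, 31.4]
wrist_force: [-0.1, 0.6, 0.2]
opening: 0.0
grasp_force: 0.0
twist [-0.003  0.001 -0.001] travel(mm, now) [-4.   0.7 10.7] travel(mm, after twist) [-4.   0.6 10.7] F [-0.13  0.59  0.15]
```

```bash
python3 -m crank '[{"gripper":0,"travel":[-1.7,0,3.6],"twist":[0,0,0]},{"gripper":0,"travel":[-1.7,0,3.6],"twist":[0,0,0]},{"gripper":0,"travel":[-0.4,0,0.9],"twist":[0,0,0]},{"gripper":0,"travel":[0,0,0],"twist":[0,0,0]}]'
for i in 1; do python3 -m crank '[{"gripper":0,"travel":[-0.4,0,0.9],"twist":[0,0,0]},{"gripper":0,"travel":[0,0,0],"twist":[0,0,0]}]'; done
```

```text
time: 3.65
ee_pos: [0.4419, 0.0402, 0.1021]
tcp_rot: [-179.8, -24.9, 31.4]
wrist_force: [-0.3, 0.4, -0.3]
opening: -0.0004
grasp_force: 0.0
time: 3.9
ee_pos: [0.442, 0.0403, 0.1012]
tcp_rot: [-179.8, -24.9, 31.4]
wrist_force: [0.9, -0.6, 0.2]
opening: -0.0003
grasp_force: 0.0
```

```bash
python3 -m crank '[{"gripper":0,"travel":[-0.4,0,0.9],"twist":[0,0,0]},{"gripper":0,"travel":[0,0,0],"twist":[0,0,0]}]'
```

```text
time: 4.15
ee_pos: [0.442, 0.0403, 0.1001]
tcp_rot: [-179.8, -24.9, 31.4]
wrist_force: [-0.5, 0.4, 0.5]
opening: 0.0002
grasp_force: 0.0
```

```bash
python3 -m crank '[{"gripper":0,"travel":[-0.2,0,0.5],"twist":[0,0,0]},{"gripper":0,"travel":[0,0,0],"twist":[0,0,0]}]' | grep -E "ee_pos|wrist"; python3 -m crank '[{"gripper":0,"travel":[-0.2,0,0.5],"twist":[0,0,0]},{"gripper":0,"travel":[0,0,0],"twist":[0,0,0]}]'| grep -E "ee_pos|wrist"
```

```text
ee_pos: [0.442, 0.0403, 0.0996]
wrist_force: [-0.3, -0.4, -0.4]
ee_pos: [0.4421, 0.0403, 0.0993]
wrist_force: [-1.0, 1.1, 2.0]
```

```bash
python3 -m crank '[{"gripper":0,"travel":[-1.7,2.5,-0.8],"twist":[0,0,0]},{"gripper":0,"travel":[-1.6,2.5,-0.8],"twist":[0,0,0]}]' | grep -E "ee_pos|wrist"; python3 -m crank '[{"gripper":0,"travel":[-1.5,2.5,-0.7],"twist":[0,0,0]},{"gripper":0,"travel":[-1.5,2.5,-0.7],"twist":[0,0,0]}]' | grep -E "ee_pos|wrist"
```

```text
ee_pos: [0.4416, 0.034, 0.0993]
wrist_force: [0.3, 1.6, 1.8]
ee_pos: [0.4414, 0.0279, 0.0993]
wrist_force: [0.7, 1.7, 3.4]
```

Contact at 2–3 N, sliding at a constant height. I'll carry on along the edge.

```bash
python3 -m crank '[{"gripper":0,"travel":[-1.2,2.5,-0.6],"twist":[0,0,0]},{"gripper":0,"travel":[-1.2,2.5,-0.6],"twist":[0,0,0]}]' | grep -E "ee_pos|wrist"; python3 -m crank '[{"gripper":0,"travel":[-1.0,2.5,-0.5],"twist":[0,0,0]},{"gripper":0,"travel":[-1.0,2.5,-0.5],"twist":[0,0,0]}]' | grep -E "ee_pos|wrist"
```

```text
ee_pos: [0.4417, 0.0223, 0.0992]
wrist_force: [0.3, 1.3, 1.3]
ee_pos: [0.4424, 0.0168, 0.0992]
wrist_force: [0.1, 1.6, 0.5]
```

```bash
python3 -m crank '[{"gripper":0,"travel":[-0.9,2.5,-0.4],"twist":[0,0,0]},{"gripper":0,"travel":[-0.9,2.5,-0.4],"twist":[0,0,0]}]' | grep -E "ee_pos|wrist"; python3 -m crank '[{"gripper":0,"travel":[-0.7,2.5,-0.3],"twist":[0,0,0]}]' | grep -E "ee_pos|wrist"
```

```text
ee_pos: [0.4433, 0.0116, 0.0991]
wrist_force: [0.7, 0.8, 0.7]
ee_pos: [0.4439, 0.0089, 0.0989]
wrist_force: [0.5, 0.2, 0.1]
```

```bash
python3 -m crank '[{"gripper":0,"travel":[-0.3,0.5,0.6],"twist":[0,0,0]},{"gripper":0,"travel":[0,0,0],"twist":[0,0,0]}]' | grep -E "ee_pos|wrist"; python3 -m crank '[{"gripper":0,"travel":[-0.5,2,-0.2],"twist":[0,0,0]},{"gripper":0,"travel":[0,0,0],"twist":[0,0,0]}]' | grep -E "ee_pos|wrist"
```

```text
ee_pos: [0.4441, 0.0087, 0.0983]
wrist_force: [-0.0, 0.5, -0.4]
ee_pos: [0.4448, 0.0068, 0.0985]
wrist_force: [0.3, 0.2, 0.3]
```

```bash
python3 -m crank '[{"gripper":0,"travel":[-0.4,0,0.9],"twist":[0,0,0]},{"gripper":0,"travel":[0,0,0],"twist":[0,0,0]}]' | grep -E "ee_pos|wrist"; python3 - <<'E'
from h import *
p,G=goal([.501,.028],31.5,0,.070,.088,25);delta(p,G)
E
```

```text
ee_pos: [0.4448, 0.0069, 0.0973]
wrist_force: [-0.3, -0.7, -0.2]
twist [-0.004  0.001 -0.001] travel(mm, now) [-2.9 11.4  3.8] travel(mm, after twist) [-2.9 11.4  3.8] F [-0.29 -0.72 -0.19]
```

The tip is 2 mm below edge level with no force, so this is the groove. I'll centre in it and go down to the key.

```bash
python3 -m crank '[{"gripper":0,"travel":[-0.3,3,-0.1],"twist":[0,0,0]},{"gripper":0,"travel":[-0.3,3,-0.1],"twist":[0,0,0]},{"gripper":0,"travel":[0,3,0],"twist":[0,0,0]},{"gripper":0,"travel":[0,1,0],"twist":[0,0,0]},{"gripper":0,"travel":[-0.8,0,1.8],"twist":[0,0,0]},{"gripper":0,"travel":[-0.8,0,1.8],"twist":[0,0,0]},{"gripper":0,"travel":[0,0,0],"twist":[0,0,0]}]' | grep -E "ee_pos|wrist"
python3 -m crank '[{"gripper":0,"travel":[-0.4,0,0.9],"twist":[0,0,0]},{"gripper":0,"travel":[0,0,0],"twist":[0,0,0]}]' | grep -E "ee_pos|wrist"
python3 - <<'E'
from h import *
import cv2
cv2.imwrite("pics/w2.png",bot.camera("wrist")[:,:,::-1])
E
```

```text
ee_pos: [0.4494, -0.0019, 0.0932]
wrist_force: [-0.1, -1.0, -0.6]
ee_pos: [0.4495, -0.0019, 0.0924]
wrist_force: [-0.4, -0.1, -0.7]
```

View pics/w2.png

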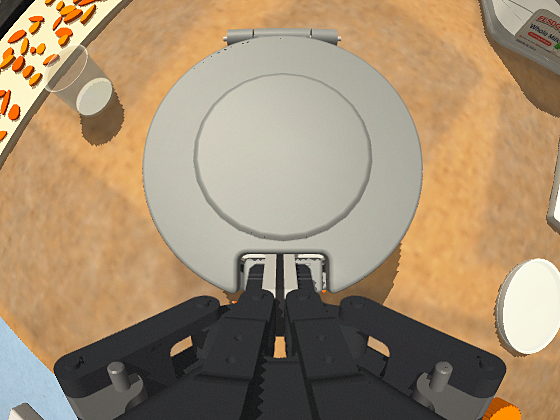

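The picture shows both fingertips at about (280,262) inside the groove (240–332 wide, back wall at row 253), with clearance all round. Next I press the key.

```bash
python3 -m crank '[{"gripper":0,"travel":[-0.4,0,0.9],"twist":[0,0,0]},{"gripper":0,"travel":[-0.4,0,0.9],"twist":[0,0,0]},{"gripper":0,"travel":[0,0,0],"twist":[0,0,0]}]' | grep -E "ee_pos|wrist"
python3 -m crank '[{"gripper":0,"travel":[-0.4,0,0.9],"twist":[0,0,0]},{"gripper":0,"travel":[-0.4,0,0.9],"twist":[0,0,0]},{"gripper":0,"travel":[0,0,0],"twist":[0,0,0]}]' | grep -E "ee_pos|wrist"
```

```text
ee_pos: [0.4497, -0.0019, 0.0908]
wrist_force: [-0.8, -0.8, 2.5]
ee_pos: [0.4497, -0.0019, 0.0886]
wrist_force: [-1.5, 0.2, 5.1]
```

```bash
python3 -m crank '[{"gripper":0,"travel":[-0.4,0,0.9],"twist":[0,0,0]},{"gripper":0,"travel":[-0.4,0,0.9],"twist":[0,0,0]},{"gripper":0,"travel":[0,0,0],"twist":[0,0,0]}]' | grep -E "ee_pos|wrist"
```

```text
ee_pos: [0.4498, -0.0019, 0.0867]
wrist_force: [-4.2, -0.7, 5.7]
```

```bash
python3 -m crank '[{"gripper":0,"travel":[-0.4,0,0.9],"twist":[0,0,0]},{"gripper":0,"travel":[0,0,0],"twist":[0,0,0]}]' | grep -E "ee_pos|wrist"; python3 -m crank '[{"gripper":0,"travel":[-0.4,0,0.9],"twist":[0,0,0]},{"gripper":0,"travel":[0,0,0],"twist":[0,0,0]}]' | grep -E "ee_pos|wrist"
python3 - <<'E'
from h import *
import cv2
cv2.imwrite("pics/s3.png",bot.camera("scene")[120:330,150:430,::-1].repeat(2,0).repeat(2,1))
E
```

```text
ee_pos: [0.4498, -0.0019, 0.0858]
wrist_force: [-3.2, -1.5, 6.0]
ee_pos: [0.4498, -0.0019, 0.0851]
wrist_force: [-4.7, -0.5, 8.8]
```

View pics/s3.png

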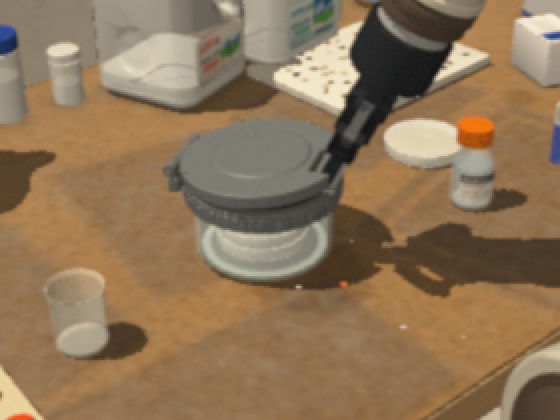

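The key is bottomed (8.8 N, 6 mm below first touch). The lid appears slightly lifted but leaning on the fingers (−x force), so I'll back outward while keeping the key down.

```bash
python3 -m crank '[{"gripper":0,"travel":[-0.9,0,-0.4],"twist":[0,0,0]},{"gripper":0,"travel":[-0.9,0,-0.4],"twist":[0,0,0]},{"gripper":0,"travel":[0,0,0],"twist":[0,0,0]}]' | grep -E "ee_pos|wrist"; python3 -m crank '[{"gripper":0,"travel":[-0.9,0,-0.4],"twist":[0,0,0]},{"gripper":0,"travel":[-0.9,0,-0.4],"twist":[0,0,0]},{"gripper":0,"travel":[0,0,0],"twist":[0,0,0]}]' | grep -E "ee_pos|wrist"
python3 - <<'E'
from h import *
import cv2
cv2.imwrite("pics/s4.png",bot.camera("scene")[120:330,150:430,::-1].repeat(2,0).repeat(2,1))
E
```

```text
ee_pos: [0.449, -0.0026, 0.0857]
wrist_force: [2.0, 2.5, 6.9]
ee_pos: [0.4475, -0.0036, 0.0857]
wrist_force: [2.4, 1.8, 7.4]
```

View pics/s4.png

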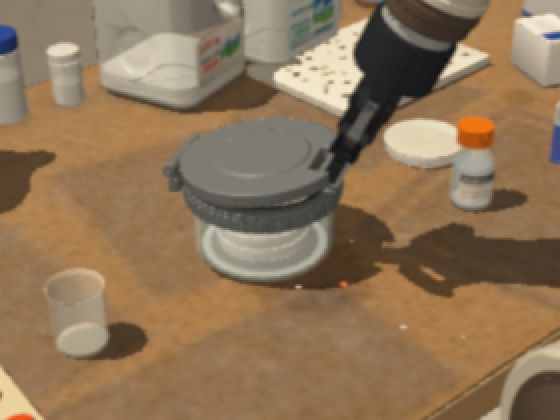

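```bash
python3 -m crank '[{"gripper":0,"travel":[0,0,-10],"twist":[0,0,0]},{"gripper":0,"travel":[-10,0,-20],"twist":[0,0,0]},{"gripper":0,"travel":[-15,0,-15],"twist":[0,0,0]},{"gripper":0,"travel":[0,0,0],"twist":[0,0,0]},{"gripper":0,"travel":[0,0,0],"twist":[0,0,0]},{"gripper":0,"travel":[0,0,0],"twist":[0,0,0]}]' | grep -E "time|ee_pos|wrist"
python3 - <<'E'
from h import *
import cv2
cv2.imwrite("pics/s5.png",bot.camera("scene")[120:330,150:430,::-1].repeat(2,0).repeat(2,1))
E
```

```text
time: 11.18
ee_pos: [0.4109, -0.0255, 0.1142]
wrist_force: [-0.2, -0.9, -0.2]
```

View pics/s5.png

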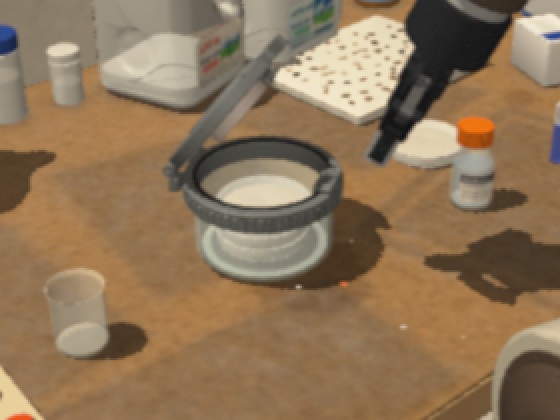

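The lid stands about half open, with its hinge at the back left. The jar, bottle and dish have not moved. I'll compute a push path on the underside, below the notch.

```bash
cat >> h.py <<'E'
def lidpath(phi=45,al=31.5,s=.112,C=(.501,.028),ths=(.70,.9,1.1,1.3,1.5,1.6,1.7)):
    a=np.radians(al);nn=np.array([-np.cos(a),-np.sin(a),0]);z=np.array([0,0,1.])
    H=np.array([*C,.088])-nn*.080
    G=Ro.from_euler('z',al,degrees=True)*Ro.from_euler('x',180,degrees=True)*Ro.from_rotvec([0,np.radians(phi),0])
    q=bot.get_obs()["ee_pos"]
    for th in ths:
        u=.006
        p=H+nn*(s*np.cos(th)+u*np.sin(th))+z*(s*np.sin(th)-u*np.cos(th))-.011*G.as_matrix()[:,0]
        print(th,p.round(4),(G.inv().apply(p-q)*1e3).round(1));q=p
    print("twist",(R().inv()*G).as_rotvec().round(3))
E
python3 -c "
from h import *
lidpath()"
```

```text
0.7 [0.4862 0.019  0.1478] [85.6  1.5 38.1]
0.9 [0.4992 0.0269 0.1642] [22.4  0.  -0.9]
1.1 [0.5147 0.0364 0.1773] [22.1  0.   3.6]
1.3 [0.5321 0.0471 0.1865] [21.  -0.   7.9]
1.5 [0.5507 0.0585 0.1915] [19.  -0.  11.9]
1.6 [0.5603 0.0643 0.1923] [ 8.5 -0.   7.3]
1.7 [0.5698 0.0702 0.1921] [7.7 0.  8.1]
twist [-0.005  0.351 -0.001]
```

```bash
python3 -m crank '[{"gripper":0,"travel":[5,0,0],"twist":[0,0.12,0]},{"gripper":0,"travel":[5,0,0],"twist":[0,0.12,0]},{"gripper":0,"travel":[5,0,0],"twist":[0,0.11,0]},{"gripper":0,"travel":[20,1,0],"twist":[0,0,0]},{"gripper":0,"travel":[20,0,10],"twist":[0,0,0]},{"gripper":0,"travel":[15,0,15],"twist":[0,0,0]},{"gripper":0,"travel":[10,0,10],"twist":[0,0,0]},{"gripper":0,"travel":[0,0,0],"twist":[0,0,0]},{"gripper":0,"travel":[0,0,0],"twist":[0,0,0]}]' | grep -E "time|ee_pos|rot|wrist"
python3 -c "
from h import *
lidpath(ths=(.7,.8,.9,1.0))"
```

```text
time: 12.35
ee_pos: [0.4821, 0.0169, 0.1434]
tcp_rot: [-179.6, -44.9, 31.3]
wrist_force: [-0.6, -0.3, -0.3]
0.7 [0.4862 0.019  0.1478] [6.4 0.4 0.1]
0.8 [0.4924 0.0227 0.1564] [11.2  0.  -1. ]
0.9 [0.4992 0.0269 0.1642] [11.2 -0.   0.1]
1.0 [0.5067 0.0315 0.1712] [11.1 -0.   1.2]
twist [-0.004  0.001 -0.002]
```

```bash
python3 -m crank '[{"gripper":0,"travel":[6,0,0],"twist":[0,0,0]},{"gripper":0,"travel":[6,0,-1],"twist":[0,0,0]},{"gripper":0,"travel":[5,0,0],"twist":[0,0,0]},{"gripper":0,"travel":[0,0,0],"twist":[0,0,0]}]' | grep -E "time|ee_pos|wrist"
python3 -m crank '[{"gripper":0,"travel":[4,0,0],"twist":[0,0,0]},{"gripper":0,"travel":[4,0,0],"twist":[0,0,0]},{"gripper":0,"travel":[4,0,0],"twist":[0,0,0]},{"gripper":0,"travel":[4,0,0.5],"twist":[0,0,0]}]' | grep -E "time|ee_pos|wrist"
```

```text
time: 12.85
ee_pos: [0.4925, 0.0229, 0.1571]
wrist_force: [0.6, -0.1, 0.2]
time: 13.35
ee_pos: [0.5024, 0.029, 0.1677]
wrist_force: [-2.4, -0.3, 0.3]
```

```bash
python3 -m crank '[{"gripper":0,"travel":[5.5,0,0.7],"twist":[0,0,0]},{"gripper":0,"travel":[5.5,0,0.8],"twist":[0,0,0]},{"gripper":0,"travel":[5.4,0,1],"twist":[0,0,0]},{"gripper":0,"travel":[5.4,0,1.5],"twist":[0,0,0]},{"gripper":0,"travel":[5.2,0,1.8],"twist":[0,0,0]},{"gripper":0,"travel":[5.2,0,2],"twist":[0,0,0]},{"gripper":0,"travel":[0,0,0],"twist":[0,0,0]}]' | grep -E "time|ee_pos|wrist"
python3 - <<'E'
from h import *
import cv2
cv2.imwrite("pics/s6.png",bot.camera("scene")[120:330,150:430,::-1].repeat(2,0).repeat(2,1))
lidpath(ths=(1.3,1.4,1.5,1.6,1.7,1.75))
E
```

```text
time: 14.22
ee_pos: [0.5266, 0.0438, 0.1848]
wrist_force: [-0.5, -1.0, 0.2]
1.3 [0.5321 0.0471 0.1865] [6.1 0.2 3.3]
1.4 [0.5413 0.0527 0.1896] [9.8 0.  5.5]
1.5 [0.5507 0.0585 0.1915] [ 9.2 -0.   6.4]
1.6 [0.5603 0.0643 0.1923] [ 8.5 -0.   7.3]
1.7 [0.5698 0.0702 0.1921] [7.7 0.  8.1]
1.75 [0.5746 0.0731 0.1915] [ 3.5 -0.   4.3]
twist [-0.004  0.001 -0.002]
```

View pics/s6.png

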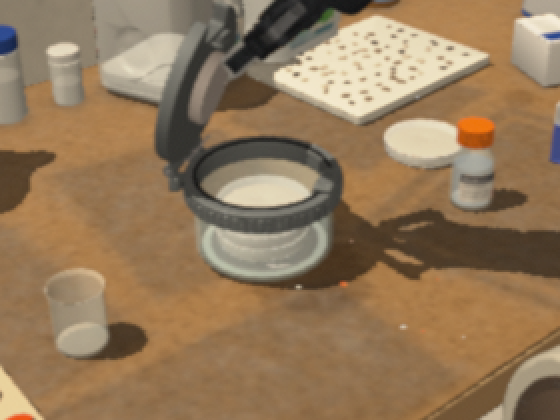

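The fingertips are pushing the underside just above the white cartridge, with the lid at about 1.3 rad and the jar still in place. I'll continue past upright.

```bash
python3 -m crank '[{"gripper":0,"travel":[6,0,3.3],"twist":[0,0,0]},{"gripper":0,"travel":[5,0,2.7],"twist":[0,0,0]},{"gripper":0,"travel":[5,0,2.8],"twist":[0,0,0]},{"gripper":0,"travel":[4.6,0,3.2],"twist":[0,0,0]},{"gripper":0,"travel":[4.6,0,3.2],"twist":[0,0,0]},{"gripper":0,"travel":[4.2,0,3.6],"twist":[0,0,0]},{"gripper":0,"travel":[4.2,0,3.6],"twist":[0,0,0]},{"gripper":0,"travel":[0,0,0],"twist":[0,0,0]}]' | grep -E "time|ee_pos|wrist"
python3 -m crank '[{"gripper":0,"travel":[3.9,0,4],"twist":[0,0,0]},{"gripper":0,"travel":[3.9,0,4],"twist":[0,0,0]},{"gripper":0,"travel":[0,0,0],"twist":[0,0,0]}]' | grep -E "time|ee_pos|wrist"
python3 - <<'E'
from h import *
import cv2
cv2.imwrite("pics/s7.png",bot.camera("scene")[120:330,150:430,::-1].repeat(2,0).repeat(2,1))
E
```

```text
time: 15.28
ee_pos: [0.5603, 0.0646, 0.1925]
wrist_force: [0.0, 0.5, -0.5]
time: 15.65
ee_pos: [0.5698, 0.0704, 0.1924]
wrist_force: [-0.4, -0.3, 0.1]
```

View pics/s7.png

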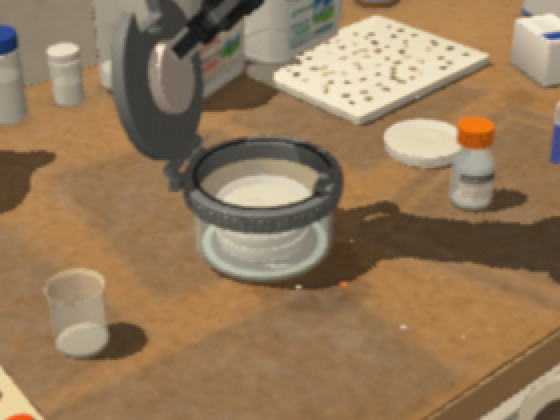

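The lid now leans back past upright. One last small nudge for margin, then retreat.

```bash
python3 -m crank '[{"gripper":0,"travel":[2,0,2.4],"twist":[0,0,0]},{"gripper":0,"travel":[1.5,0,1.9],"twist":[0,0,0]},{"gripper":0,"travel":[0,0,0],"twist":[0,0,0]}]' | grep -E "time|ee_pos|wrist"
python3 - <<'E'
from h import *
np.save("a.npy",bot.camera("scene"))
E
python3 -m crank '[{"gripper":0,"travel":[-5,0,-5],"twist":[0,0,0]},{"gripper":0,"travel":[-15,0,-15],"twist":[0,0,0]},{"gripper":0,"travel":[-20,0,-25],"twist":[0,0,0]},{"gripper":0,"travel":[-20,0,-25],"twist":[0,0,0]},{"gripper":0,"travel":[-20,0,-25],"twist":[0,0,0]},{"gripper":0,"travel":[-20,0,-25],"twist":[0,0,0]},{"gripper":0,"travel":[0,0,-25],"twist":[0,0,0]},{"gripper":0,"travel":[0,0,0],"twist":[0,0,0]},{"gripper":0,"travel":[0,0,0],"twist":[0,0,0]},{"gripper":0,"travel":[0,0,0],"twist":[0,0,0]}]' | grep -E "time|ee_pos|wrist"
python3 - <<'E'
from h import *
import cv2
a=np.load("a.npy").astype(int);b=bot.camera("scene").astype(int)
# lid's left silhouette (dark grey against bench), per row, before / after
for r in (130,150,170,190):
    f=lambda m:[150+i for i in np.where((m[r,195:260].max(1)<110)&(np.ptp(m[r,195:260],axis=1)<22))[0]+45]
    x,y=f(a),f(b);print(r,x[:1],x[-1:],y[:1],y[-1:])
d=np.abs(a-b).max(2);print("beaker region diff",(d[245:305,165:215]>30).sum(),"bottle",(d[175:230,370:405]>30).sum(),"jar body",(d[190:265,235:330]>30).sum())
# expected free-edge centre pixel for lid angles
al=np.radians(31.5);nn=np.array([-np.cos(al),-np.sin(al),0])
H=np.array([.501,.028,.088])-nn*.08
for th in(1.5,1.7,1.8,1.9):print(th,proj("scene",H+nn*(.156*np.cos(th)-.008*np.sin(th))+np.array([0,0,.156*np.sin(th)+.008*np.cos(th)])).round(0))
g=b[100:180,190:270];m=(g.max(2)<125)&(np.ptp(g,axis=2)<18)
n,l,st,c=cv2.connectedComponentsWithStats(m.astype(np.uint8));k=1+st[1:,4].argmax();print("lid blob bbox",st[k][:4]+[190,100,0,0])
E
```

```text
time: 16.08
ee_pos: [0.5744, 0.0731, 0.1919]
wrist_force: [0.8, -0.7, -0.4]
time: 17.38
ee_pos: [0.4268, -0.0173, 0.2229]
wrist_force: [0.3, -1.0, 0.2]
130 [np.int64(212)] [np.int64(259)] [np.int64(212)] [np.int64(259)]
150 [np.int64(208)] [np.int64(253)] [np.int64(208)] [np.int64(253)]
170 [np.int64(206)] [np.int64(250)] [np.int64(206)] [np.int64(250)]
190 [np.int64(215)] [np.int64(250)] [np.int64(215)] [np.int64(250)]
beaker region diff 0 bottle 8 jar body 215
1.5 [237. 119.]
1.7 [221. 119.]
1.8 [214. 120.]
1.9 [207. 122.]
lid blob bbox [204 117  51  63]
```

```bash
python3 -c "
from workcell import bot
print(bot.job_done())"
```

```text
the job is handed in; nothing more can be done
None
```

The lid is open past upright at an estimated 1.75–1.85 rad and did not move when the fingers withdrew; I found the groove by touch, pressed the key to its stop, pushed the lid back with closed fingertips, and handed in at about 17 s, with the jar, beaker, bottle and dish left in place as far as the pictures show.

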